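# Bump the starter, then hold the test-bench guard open for inspection

## Task

A starter motor sits under the sprung yellow guard of the test cradle: with the guard shut, squeeze the green trigger of the grey switch grip fully for half a second or so, and let it spring right back, so that the starter gets its bump. Then lift the guard by its red bar and hold it open at 50 degrees from shut (within 6 degrees) so that the starter's nose can be inspected; it would spring shut, so finish while still holding it there, steady, by the bar. Never lift the guard while the trigger is squeezed, and leave the starter and the other things on the bench where they are.

Things in the scene. Friction and masses are not known exactly. Their poses are not given: they have to be found in the camera images.
- switch: Fixed switch: upright grey grip, 30 x 32 mm section, top 135 mm above the bench, on a steel foot 100 x 80 x 12 mm; the green trigger is on its -x side. Origin: bench level, on the grip's axis; x axis level, z up. Place and yaw vary; it stands left or right of the cradle
- squeeze_point (a point): Squeeze here from above, fingers closing along this x axis (level, from trigger to back of grip). 105 mm above the bench, half-way between the pads when fully squeezed. At this height the grip's back is 20 mm along +x; the trigger's outer face is 35 mm along -x at rest, 20 mm fully squeezed (55 mm across at rest, 41 mm squeezed)
- trigger (a joint): Angle of the green trigger, a paddle 20 mm wide, 8 mm thick, 80 mm long, hinged at its lower end 40 mm above the bench, leaning outward from the grip. 0 = at rest, 0.22 rad = fully squeezed (stop). Sprung: about 3 N at the squeeze point to start, 8 N for full travel; returns by itself
- guard_bar (a point): Centre of the guard's red handle bar: round, 14 mm thick, 124 mm long along this y axis (level), carried by two thin arms (106 mm free between), 65 mm in front of the guard's front edge; 125 mm above the bench when shut. Turns with the guard; shut, its x axis is level towards the hinge. The bar can turn between the pads as it swings
- guard_hinge (a point): Middle of the guard's hinge axis, 125 mm above the bench. y = hinge axis, x level, pointing away from the bar's side, z up; does not turn with the guard. At guard angle q the bar's centre lies 225*cos(q) mm along -x and 225*sin(q) mm up from here
- cradle: Fixed test cradle: steel base 270 x 220 x 18 mm, grey cheeks up to 103 mm high; carries starter and guard. Origin at bench level, hinge 120 mm along its +x. Place and yaw vary
- guard (a joint): Opening angle of the guard, an open yellow frame 160 x 198 mm, 12 mm thick, with thin bars across it. 0 = shut (level), grows as the bar is lifted, stop at 1.6 rad. Weight and a spring shut it from any angle below 1.5 rad; holding it takes about 3 to 5 N at the bar
- starter: Starter motor, 60 mm across, 132 mm long, 1.8 kg, loose on the cradle under the guard, its top 64 mm above its underside and about 25 mm below the shut guard; origin at the centre of its underside; leave it
- pinion: Bystander: spare steel pinion gear, about 47 mm across, 30 mm high, standing 85 to 110 mm beside the switch; origin at the centre of its underside; leave it
- solenoid: Bystander: steel solenoid can, 46 mm across, 79 mm high, standing 85 to 110 mm from the switch on the other side; origin at the centre of its underside; leave it
- wrench: Bystander: wrench lying at the right, near the bin; leave it
- screwdriver: Bystander: screwdriver lying at the left; leave it
- cleaner: Bystander: red spray can, 64 mm across, 170 mm high, at the left; origin at the centre of its underside; leave it
- parts_bin: Bystander: open blue parts bin 150 x 110 x 60 mm at the right; origin at the centre of its underside; leave it
Not all that is in view belongs to the job. What is shaped like the switch but orange or pink is not meant.

How it is judged:
By the outcome, as a careful person would: the job done as asked, in the order asked, and still so for the second after the job is handed in, while the arm keeps its last pose, push and grip.
It also fails if it takes over 54 s, if anything falls off the work surface, if the arm or the gripper's body presses on something with over 40 N, if the wrist force passes 120 N, or if a joint passes its speed limit or range.

## Robot

A 6-joint arm with a two-finger parallel gripper is mounted at the origin on the work surface. World frame = base frame: x ahead of the robot, y to its left, z up, the work surface at z = 0. Lengths are in m, angles in rad, forces in N, time in s.
With the tool pointing down it reaches from about 0.325 to 0.9 m from the base axis. Payload 6.1 kg.
Tool frame: the origin (TCP) lies at the very end of the fingers, on their centre line; the grasp point (between the pads) lies 19 mm behind it (arm.hold_point_z is the distance from the TCP to the grasp point, in m); z points along the fingers, y is the line along which they close (so a half turn about z gives the same grasp; the last joint's range is limited). The gripper opens to 85 mm and grips with 20 to 120 N. Pads are 22 mm wide; open, the fingers measure 114 mm over their backs; the gripper's body (76 mm by 85 mm) begins 54 mm behind the grasp point. The pads swing forward as they close: fully open they stand 13 mm farther back than shut.
Start: joints at [1.052, 0.22, 1.526, -0, 1.395, -0.126], TCP at [0.239, 0.577, 0.231] pointing down, gripper open.
Joint ranges: [-2.98, 2.98], [-0.91, 2.08], [0.09, 2.57], [-1.24, 4.39], [0.2, 2.65], [-2.68, 2.68]. Speed limits (rad/s): [2.57, 2.57, 3.01, 3.14, 3.14, 3.14].

## Interface

Orientations are given as a rotation vector (axis times angle).
In Python, from cell import arm, cams, finder gives the robot as it stands. The module is installed in compiled form; this text tells all that it offers.
- The arm moves only by the shell command python3 -m creep 'ROWS' [OPENING] [FORCE]. ROWS is JSON, a list of rows, each an object of numbers: "dx", "dy", "dz": the shift along the tool's x, y, z in m; "spin": the turn about the tool's z in degrees. In form: [{"dx": .., "dy": .., "dz": .., "spin": ..}, ...]. A call has 1 to 5 rows; each row shifts and turns the commanded pose from where the row before left it, along the tool's axes as they then stand; what a row does not reach is not made up. A row lasts 1/12 s, in which the tool goes at most 41.7 mm and 7.16 degrees, less where a joint would pass 70% of its speed; a pose out of reach is approached as far as the arm can. A call with a gripper value outside its range is refused whole. OPENING is the opening in per cent of the stroke, from 0 (shut) to 100 (fully open), set as the call begins (- or left out, the last holds). The fingers move at their own pace and stop on an object; FORCE is the grip in N (left out, the last holds). Time passes only in rows, so rows that do not move let the fingers close. It gives the time, the measured TCP pose, the force, the opening and the grip force at its end, in the units of the state.
- arm.observe(): the state, without advancing time (a new reading comes with each control period).
- cams.grab_frame(name): name is "scene" or "top" or "wrist"; returns a dict with "image" (384x512x3 uint8, red, green, blue), "depth" (384x512 float32, m along the optical axis (not along the pixel's ray), 0 where there is no reading), "K" (3x3 intrinsics, pixels), "xyz" and "attitude" of the camera in the world. Camera axes: x right, y up, looking along -z (the intrinsics and any distortion apply to the point x, -y, -z); pixel columns grow to the right and rows downward; lengths in m; the calibration is good to about 2 mm. A picture is of the moment at which its call begins.
- arm.sign_off(): hands the job in; it is judged then, once.
Trained networks look in the newest picture that a camera, given by its name, has taken for a name from the list of things; names that differ only in an ending like _2 or _b are one class to them, and where a whole thing is asked for, a point or a joint stands for the part that bears it (a point fixed in the world has none). Each returns a list of dicts, best first, with "conf" (0 to 1); they miss things now and then, are a little off and sometimes report something else, mostly with a low value. They report only what shows in the picture. A call takes as long as a camera call. They do not tell look-alikes from the thing itself.
- finder.recognise(target, camera): "bbox" ([centre column, centre row, width, height] as shares, 0 to 1, of the picture: columns of its width, rows of its height, round what is visible of it).
- finder.regions_of(target, camera): "mask" (384x512 bool, what is visible of it) and "bbox" ([centre column, centre row, width, height] as shares, 0 to 1, of the picture: columns of its width, rows of its height, round what is visible of it).
- finder.pinpoint(target, camera): "position" ([column, row] as shares, 0 to 1, of the picture: columns of its width, rows of its height: a listed point, or the origin of a listed thing).
The state is a dict: "t": time; "q": joint angles; "joint_velocities": joint speeds; "tau": joint torques, N m; "tool_pos": TCP position; "ee_rot": TCP orientation; "force": force on the tool from outside, world axes, zero at the start; "moment": the same for the moment, N m; "gripper_width": finger opening in m; "gripper_force": force on a finger pad.
Only numpy, scipy, OpenCV 4.12 (cv2) and the standard library are available. Lean on these libraries where they do the work, as an engineer would, in place of code of your own. Each camera call takes 0.05 s, during which the arm holds its last target. There are 200 camera calls.

## Working session

There is one attempt and no reset: what is moved stays moved. The work goes in short steps, Python scripts to look and compute and a shell command to move; the robot and the scene stay as the last step left them, time stands still between calls to the robot, and variables do not carry over. Pictures are saved under pics/ and viewed, at most 10 in all, crops included, and the job is handed in when it is done.

```bash
mkdir -p pics
cat > h.py <<'E'
import numpy as np, cv2
from scipy.spatial.transform import Rotation as R
from cell import arm, cams, finder
def rot(a):
    a=np.array(a,float)
    return a if a.shape==(3,3) else (R.from_rotvec(a).as_matrix() if a.size==3 else R.from_quat(a).as_matrix())
def pts(f,mask=None):
    K=np.array(f["K"]);d=f["depth"];v,u=np.nonzero((d>0) if mask is None else (mask&(d>0)))
    return unproj(f,u,v,d[v,u])
def unproj(f,u,v,d):
    K=np.array(f["K"]);u=np.asarray(u,float);v=np.asarray(v,float)
    c=np.stack([(u-K[0,2])/K[0,0]*d,-(v-K[1,2])/K[1,1]*d,-d*np.ones_like(u)],-1)
    return c@rot(f["attitude"]).T+np.array(f["xyz"])
def onplane(f,u,v,z):
    p0=np.array(f["xyz"]);p=unproj(f,u,v,1.0);r=p-p0
    return p0+r*((z-p0[2])/r[2])
E
python3 - <<'E'
from h import *
print(arm.observe())
ims=[]
for c in ["scene","top"]:
    f=cams.grab_frame(c); cv2.imwrite(f"pics/{c}0.png",f["image"][...,::-1]); print(c,f["xyz"],f["attitude"],{k for k in f},np.array(f["K"]).tolist())
    for n,z in [("switch",0),("squeeze_point",.105),("guard_bar",.125),("guard_hinge",.125),("cradle",0),("pinion",0),("solenoid",0),("starter",.03),("cleaner",0),("parts_bin",0)]:
        for r in finder.pinpoint(n,c)[:3]:
            u,v=r["position"][0]*512,r["position"][1]*384
            print(n,round(r["conf"],2),round(u),round(v),onplane(f,u,v,z).round(3))
E
```

```text
{'t': 0.0, 'q': array([ 1.05188934e+00,  2.21216863e-01,  1.52759097e+00, -2.11844007e-05,
        1.39474087e+00, -1.26112950e-01]), 'joint_velocities': array([-0.00156782,  0.00040573, -0.0010363 ,  0.00065685, -0.00015842,
       -0.00100116]), 'tau': array([-1.19490360e-03, -4.96879792e+01, -3.89402354e+01, -3.79534185e-04,
        1.08805756e-02,  7.56769708e-06]), 'tool_pos': array([0.23894526, 0.57686207, 0.23021566]), 'ee_rot': array([-6.12917473e-01, -3.08060989e+00,  2.92397461e-03]), 'force': array([ 0.50922815, -0.75294265,  0.8212798 ]), 'moment': array([ 0.05006997,  0.00901618, -0.02851874]), 'gripper_force': 0.0, 'gripper_width': 0.085598029644415}
scene [ 1.49052119 -0.5348636   1.02161599] [0.77684081 0.42795181 0.96077105] {'attitude', 'image', 'K', 'depth', 'xyz'} [[469.7961701796168, 0.0, 255.78628539007323], [0.0, 469.7961701796168, 188.08639586160206], [0.0, 0.0, 1.0]]
switch 0.84 172 295 [ 0.75  -0.331  0.   ]
switch 0.83 178 250 [ 0.614 -0.252  0.   ]
switch 0.78 155 216 [ 0.454 -0.257  0.   ]
squeeze_point 0.83 150 190 [ 0.45  -0.255  0.105]
squeeze_point 0.
[... 838 characters left out ...]
21 [ 0.457 -0.251  0.   ]
switch 0.9 347 144 [ 0.769 -0.334  0.   ]
squeeze_point 0.97 349 141 [ 0.755 -0.322  0.105]
squeeze_point 0.93 330 220 [ 0.456 -0.247  0.105]
squeeze_point 0.88 295 146 [ 0.734 -0.118  0.105]
guard_bar 0.69 214 212 [0.482 0.183 0.125]
guard_bar 0.48 146 195 [0.543 0.437 0.125]
guard_hinge 0.61 201 149 [0.715 0.235 0.125]
guard_hinge 0.47 301 182 [ 0.593 -0.139  0.125]
guard_hinge 0.33 348 177 [ 0.614 -0.313  0.125]
cradle 0.64 212 188 [0.586 0.204 0.   ]
pinion 0.67 300 181 [ 0.615 -0.145  0.   ]
solenoid 0.58 347 178 [ 0.629 -0.333  0.   ]
starter 0.72 210 176 [0.628 0.21  0.03 ]
cleaner 0.72 144 193 [0.563 0.476 0.   ]
parts_bin 0.73 393 186 [ 0.598 -0.513  0.   ]
```

```bash
python3 -c "
import cv2;a=cv2.imread('pics/scene0.png');b=cv2.imread('pics/top0.png');cv2.imwrite('pics/both.png',cv2.resize(cv2.vconcat([a,b]),(400,600)))"
```

```text
(no output)
```

View pics/top0.png

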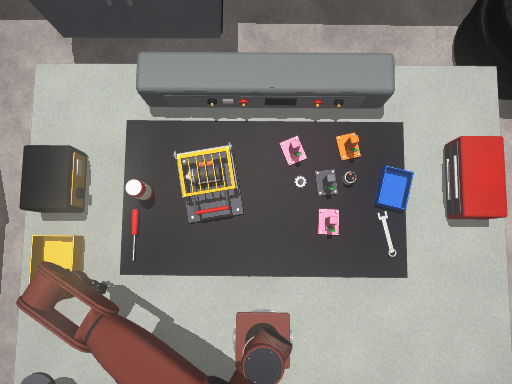

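View pics/scene0.png

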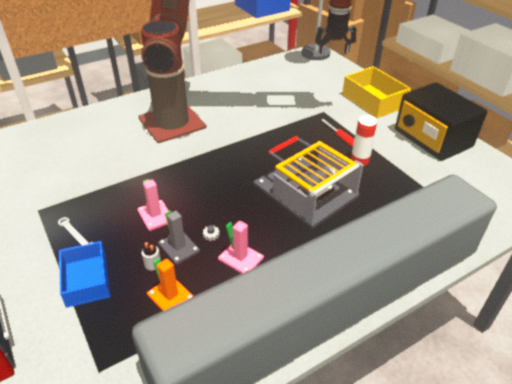

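The top view shows the grey switch at about (326,181), between the pinion at (300,181) and the solenoid at (350,178). The cradle is at (210,180) with its red bar at (212,211), and the arm is at lower left. In the scene view the grey switch is at (178,240) and the bar at (286,145). Pink and orange look-alikes stand around the switch.

Run:
```python
from h import *
tiles=[]
for c,(x0,y0) in [("top",(296,152)),("scene",(140,195))]:
    f=cams.grab_frame(c); im=f["image"]
    tiles.append(cv2.resize(im[y0:y0+60,x0:x0+70,::-1],(400,343),interpolation=cv2.INTER_NEAREST))
    hsv=cv2.cvtColor(im,cv2.COLOR_RGB2HSV).astype(int)
    P=np.zeros(im.shape);d=f["depth"]
    v,u=np.nonzero(d>0);P[v,u]=pts(f)
    green=(hsv[...,0]>45)&(hsv[...,0]<80)&(hsv[...,1]>110)
    sel=green&(np.hypot(P[...,0]-.615,P[...,1]+.25)<.07)
    print(c,"green",P[sel].round(3).tolist())
    near=(np.hypot(P[...,0]-.615,P[...,1]+.25)<.07)&~green
    for lo,hi in[(.125,.16),(.005,.02)]:
        m=near&(P[...,2]>lo)&(P[...,2]<hi)&(hsv[...,1]<80);Q=P[m]
        if len(Q)>5:
            print("grey z",lo,len(Q),Q.mean(0).round(4),cv2.minAreaRect(Q[:,:2].astype(np.float32)*1000))
    red=((hsv[...,0]<6)|(hsv[...,0]>174))&(hsv[...,1]>150)&(np.hypot(P[...,0]-.485,P[...,1]-.19)<.1)&(P[...,2]>.1)
    Q=P[red];print("bar",len(Q),Q.mean(0).round(4),np.median(Q,0).round(4),cv2.minAreaRect(Q[:,:2].astype(np.float32)*1000))
    yel=(hsv[...,0]>18)&(hsv[...,0]<34)&(hsv[...,1]>140)&(np.hypot(P[...,0]-.62,P[...,1]-.2)<.2)&(P[...,2]>.09)
    Q=P[yel];print("frame",len(Q),Q.mean(0).round(4),cv2.minAreaRect(Q[:,:2].astype(np.float32)*1000))
cv2.imwrite("pics/crop1.png",cv2.hconcat(tiles))
```

```text
top green [[0.587, -0.256, 0.079], [0.581, -0.243, 0.09], [0.58, -0.245, 0.103], [0.581, -0.249, 0.096], [0.58, -0.252, 0.102], [0.578, -0.254, 0.112], [0.575, -0.243, 0.111], [0.575, -0.247, 0.113], [0.574, -0.25, 0.116], [0.574, -0.253, 0.118], [0.574, -0.257, 0.119], [0.571, -0.243, 0.115], [0.57, -0.246, 0.117], [0.57, -0.25, 0.116], [0.571, -0.254, 0.116]]
grey z 0.125 70 [ 0.6105 -0.2462  0.1339] ((611.1489868164062, -247.10549926757812), (29.82924461364746, 30.989717483520508), 9.41498851776123)
grey z 0.005 390 [ 0.6114 -0.2442  0.0112] ((614.3943481445312, -252.96511840820312), (134.03892517089844, 131.92800903320312), 31.029949188232422)
bar 109 [0.4888 0.1902 0.1302] [0.4879 0.1893 0.1303] ((489.06072998046875, 189.87965393066406), (12.949941635131836, 119.98403930664062), 9.451857566833496)
frame 826 [0.6327 0.2165 0.13  ] ((630.6028442382812, 215.9472198486328), (159.0446319580078, 196.93569946289062), 10.41053295135498)
scene green [[0.572, -0.247, 0.116], [0.575, -0.245, 0.118], [0.577, -0.255, 0.12], [0.575, -0.252, 0.117], [0.569, -0.247, 0.11], [0.574, -0.257, 0.115], [0.573, -0.254, 0.113], [0.577, -0.259, 0.115], [0.62, -0.31, -0.0], [0.622, -0.311, -0.002]]
grey z 0.125 112 [ 0.614  -0.2504  0.1326] ((611.6115112304688, -250.17449951171875), (30.918216705322266, 31.746559143066406), 6.496803283691406)
grey z 0.005 572 [ 0.6242 -0.254   0.0111] ((609.591064453125, -245.2042999267578), (105.00244903564453, 91.25704956054688), 7.006211757659912)
bar 121 [0.4906 0.189  0.1277] [0.4905 0.1886 0.1282] ((488.7580871582031, 187.51829528808594), (16.35612678527832, 123.22380065917969), 10.472098350524902)
frame 958 [0.6245 0.2097 0.1265] ((624.324951171875, 214.58140563964844), (163.32489013671875, 211.12301635742188), 10.120769500732422)
```

View pics/crop1.png

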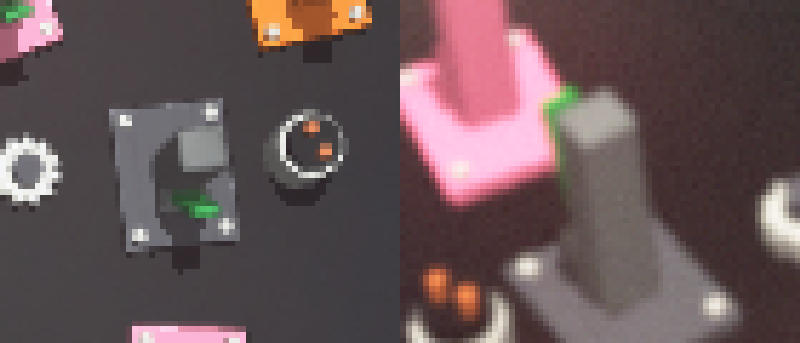

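The grip axis is at about (0.611, -0.249) with its trigger on the -x side and a yaw of about 8°. That puts the squeeze point near (0.606, -0.249). The bar is at about (0.489, 0.189, 0.125) with the hinge direction at 10°. I'm moving above the switch now.

```bash
python3 -m creep '[{"dx":-0.028,"dy":-0.027},{"dx":-0.028,"dy":-0.027},{"dx":-0.028,"dy":-0.027},{"dx":-0.028,"dy":-0.027},{"dx":-0.028,"dy":-0.027}]' 100 20
python3 -m creep '[{"dx":-0.028,"dy":-0.027},{"dx":-0.028,"dy":-0.027},{"dx":-0.028,"dy":-0.027},{"dx":-0.028,"dy":-0.027},{"dx":-0.028,"dy":-0.027}]'
python3 -m creep '[{"dx":-0.028,"dy":-0.027},{"dx":-0.028,"dy":-0.027},{"dx":-0.028,"dy":-0.027},{"dx":-0.028,"dy":-0.027},{"dx":-0.028,"dy":-0.027}]'
python3 -m creep '[{"dx":-0.028,"dy":-0.027},{"dx":-0.028,"dy":-0.027},{"dx":-0.028,"dy":-0.027},{"dx":-0.028,"dy":-0.027},{"dx":-0.028,"dy":-0.027}]'
python3 -m creep '[{"spin":7},{"spin":7},{"spin":7},{"spin":7},{"spin":7}]'
python3 -m creep '[{"spin":7},{"spin":7},{"spin":7},{"spin":3.5},{}]'
cat > w.py <<'E'
from h import *
import sys
o=arm.observe();M=rot(o["ee_rot"]);p=np.array(o["tool_pos"])
print("t",round(o["t"],2),"tcp",p.round(4),"y-yaw",np.degrees(np.arctan2(M[1,1],M[0,1])).round(2),"z",M[:,2].round(3),"F",np.round(o["force"],1),"w",round(o["gripper_width"],4),"gf",round(o["gripper_force"],1))
if len(sys.argv)>3:
    print("tool shift",(M.T@(np.array([float(a) for a in sys.argv[1:4]])-p)).round(4))
E
python3 w.py .606 -.249 .083
python3 - <<'E'
from h import *
f=cams.grab_frame("wrist");cv2.imwrite("pics/w1.png",f["image"][...,::-1])
for n,z in [("switch",0),("squeeze_point",.105)]:
    for r in finder.pinpoint(n,"wrist")[:2]:
        u,v=r["position"][0]*512,r["position"][1]*384
        print(n,round(r["conf"],2),round(u),round(v),onplane(f,u,v,z).round(4))
P=np.zeros(f["image"].shape);d=f["depth"];v,u=np.nonzero(d>0);P[v,u]=pts(f)
m=(np.hypot(P[...,0]-.611,P[...,1]+.249)<.04)&(P[...,2]>.129)&(P[...,2]<.142)
Q=P[m];print("top",len(Q),Q.mean(0).round(4),cv2.minAreaRect(Q[:,:2].astype(np.float32)*1000))
hsv=cv2.cvtColor(f["image"],cv2.COLOR_RGB2HSV)
g=(hsv[...,0]>45)&(hsv[...,0]<80)&(hsv[...,1]>110)&(P[...,2]>.1)&(np.hypot(P[...,0]-.611,P[...,1]+.249)<.07)
print("green",g.sum(),P[g].mean(0).round(4),P[g].min(0).round(3),P[g].max(0).round(3))
E
```

```text
t 1.2 tcp [0.2392 0.5774 0.2313] y-yaw 67.49 z [-0. -0. -1.] F [-0.8 -0.4 -0.1] w 0.0854 gf 0.0
tool shift [-0.6552 -0.623   0.1483]
top 0 [nan nan nan] ((0.0, 0.0), (0.0, 0.0), 0.0)invalid input at $[0]: expected keys dx, dy, dz, spin
invalid input at $[0]: expected keys dx, dy, dz, spin
invalid input at $[0]: expected keys dx, dy, dz, spin
invalid input at $[0]: expected keys dx, dy, dz, spin
invalid input at $[0]: expected keys dx, dy, dz, spin
invalid input at $[0]: expected keys dx, dy, dz, spin
<stdin>:9: RuntimeWarning: Mean of empty slice.
  ret = um.true_divide(
<stdin>:12: RuntimeWarning: Mean of empty slice.
Traceback (most recent call last):
ValueError: zero-size array to reduction operation minimum which has no identity
```

View pics/w1.png

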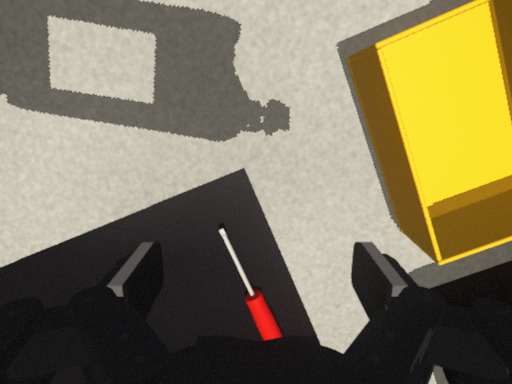

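The arm hasn't moved because every row needs all four keys. The wrist view still shows the start area: screwdriver at (245,285) and yellow tray at (440,130).

```bash
python3 -m creep '[{"dx":-0.029,"dy":-0.027,"dz":0,"spin":0},{"dx":-0.029,"dy":-0.027,"dz":0,"spin":0},{"dx":-0.029,"dy":-0.027,"dz":0,"spin":0},{"dx":-0.029,"dy":-0.027,"dz":0,"spin":0},{"dx":-0.029,"dy":-0.027,"dz":0,"spin":0}]' 100 20
python3 -m creep '[{"dx":-0.029,"dy":-0.027,"dz":0,"spin":0},{"dx":-0.029,"dy":-0.027,"dz":0,"spin":0},{"dx":-0.029,"dy":-0.027,"dz":0,"spin":0},{"dx":-0.029,"dy":-0.027,"dz":0,"spin":0},{"dx":-0.029,"dy":-0.027,"dz":0,"spin":0}]'
python3 w.py .606 -.249 .083
```

```text
t: 1.77
tool_pos: [0.3218, 0.3956, 0.2313]
ee_rot: [0.612, 3.081, 0.0]
force: [0.6, 0.5, 0.4]
gripper_width: 0.0853
gripper_force: 0.0
t: 2.18
tool_pos: [0.4042, 0.2152, 0.2317]
ee_rot: [0.612, 3.08, 0.001]
force: [0.9, -0.3, 0.0]
gripper_width: 0.085
gripper_force: 0.0
t 2.18 tcp [0.4042 0.2152 0.2317] y-yaw 67.51 z [ 0.001  0.    -1.   ] F [ 0.9 -0.3  0. ] w 0.085 gf 0.0
tool shift [-0.3639 -0.3518  0.1487]
```

```bash
python3 -m creep '[{"dx":-0.029,"dy":-0.028,"dz":0,"spin":0},{"dx":-0.029,"dy":-0.028,"dz":0,"spin":0},{"dx":-0.029,"dy":-0.028,"dz":0,"spin":0},{"dx":-0.029,"dy":-0.028,"dz":0,"spin":0},{"dx":-0.029,"dy":-0.028,"dz":0,"spin":0}]'
python3 -m creep '[{"dx":-0.029,"dy":-0.028,"dz":0,"spin":0},{"dx":-0.029,"dy":-0.028,"dz":0,"spin":0},{"dx":-0.029,"dy":-0.028,"dz":0,"spin":0},{"dx":-0.029,"dy":-0.028,"dz":0,"spin":0},{"dx":-0.029,"dy":-0.028,"dz":0,"spin":0}]' >/dev/null
python3 -m creep '[{"dx":-0.029,"dy":-0.028,"dz":0,"spin":7},{"dx":0,"dy":0,"dz":0,"spin":7},{"dx":0,"dy":0,"dz":0,"spin":7},{"dx":0,"dy":0,"dz":0,"spin":7},{"dx":0,"dy":0,"dz":0,"spin":7}]' >/dev/null
python3 -m creep '[{"dx":0,"dy":0,"dz":0,"spin":7},{"dx":0,"dy":0,"dz":0,"spin":7},{"dx":0,"dy":0,"dz":0,"spin":7},{"dx":0,"dy":0,"dz":0,"spin":3.5},{"dx":0,"dy":0,"dz":0,"spin":0}]' >/dev/null
python3 w.py .606 -.249 .083
cat > look.py <<'E'
from h import *
import sys
f=cams.grab_frame("wrist");cv2.imwrite(sys.argv[1],f["image"][...,::-1])
for n,z in [("switch",0),("squeeze_point",.105)]:
    for r in finder.pinpoint(n,"wrist")[:2]:
        u,v=r["position"][0]*512,r["position"][1]*384
        print(n,round(r["conf"],2),round(u),round(v),onplane(f,u,v,z).round(4))
P=np.zeros(f["image"].shape);d=f["depth"];v,u=np.nonzero(d>0);P[v,u]=pts(f)
hsv=cv2.cvtColor(f["image"],cv2.COLOR_RGB2HSV)
near=np.hypot(P[...,0]-.611,P[...,1]+.249)<.07
g=(hsv[...,0]>45)&(hsv[...,0]<80)&(hsv[...,1]>110)&(P[...,2]>.1)&near
m=near&(P[...,2]>.129)&(P[...,2]<.142)&~g
for k,Q in [("top",P[m]),("green",P[g])]:
    if len(Q): print(k,len(Q),Q.mean(0).round(4),cv2.minAreaRect(Q[:,:2].astype(np.float32)*1000))
E
python3 look.py pics/w2.png
```

```text
t: 2.6
tool_pos: [0.4847, 0.0301, 0.2317]
ee_rot: [0.613, 3.08, 0.0]
force: [0.7, 0.8, -0.4]
gripper_width: 0.0854
gripper_force: 0.0
t 3.85 tcp [ 0.5806 -0.1897  0.2313] y-yaw 7.87 z [ 0. -0. -1.] F [ 0.2  0.1 -0.8] w 0.0855 gf 0.0
tool shift [-0.0622  0.017   0.1483]
switch 0.79 278 208 [ 0.6138 -0.245   0.    ]
switch 0.69 404 114 [ 0.7394 -0.1124  0.    ]
squeeze_point 0.78 275 246 [ 0.6053 -0.2467  0.105 ]
squeeze_point 0.77 453 125 [ 0.7342 -0.1185  0.105 ]
top 1206 [ 0.6089 -0.2459  0.1337] ((609.4989624023438, -247.16848754882812), (29.85459327697754, 31.304119110107422), 8.098737716674805)
green 295 [ 0.5733 -0.2499  0.1135] ((592.1025390625, -224.5065460205078), (84.94042205810547, 18.191938400268555), 54.84846115112305)
```

View pics/w2.png

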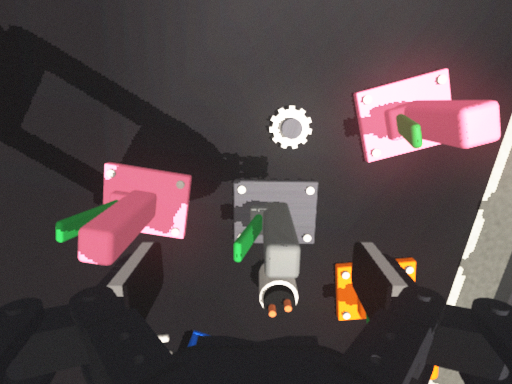

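The wrist view shows the grey switch foot at (275,210) with its green trigger to the left at (248,238). The pinion is above it at (290,127) and the solenoid below at (280,295). The gripper is aligned with the switch (yaw 8.1°). I'll descend offset 7 mm to the trigger side so the pad clears it.

```bash
python3 -m creep '[{"dx":-0.031,"dy":0.005,"dz":0,"spin":0},{"dx":-0.030,"dy":0.004,"dz":0,"spin":0},{"dx":0,"dy":0,"dz":0.03,"spin":0},{"dx":0,"dy":0,"dz":0.03,"spin":0},{"dx":0,"dy":0,"dz":0,"spin":0}]'
python3 w.py .605 -.248 .083
python3 -m creep '[{"dx":0,"dy":0,"dz":0.02,"spin":0},{"dx":0,"dy":0,"dz":0.02,"spin":0},{"dx":0,"dy":0,"dz":0.02,"spin":0},{"dx":0,"dy":0,"dz":0.02,"spin":0},{"dx":0,"dy":0,"dz":0.008,"spin":0}]'
python3 -m creep '[{"dx":0,"dy":0.007,"dz":0,"spin":0},{"dx":0,"dy":0,"dz":0,"spin":0}]'
python3 w.py .605 -.248 .083
python3 look.py pics/w3.png
```

```text
t: 4.42
tool_pos: [0.5944, -0.2475, 0.1642]
ee_rot: [-2.053, -2.363, 0.003]
force: [-1.6, 0.4, -1.7]
gripper_width: 0.0852
gripper_force: 0.0
t 4.42 tcp [ 0.5944 -0.2475  0.1642] y-yaw 8.03 z [-0.01   0.005 -1.   ] F [-1.6  0.4 -1.7] w 0.0852 gf 0.0
tool shift [-0.0025  0.0112  0.081 ]
t: 4.83
tool_pos: [0.5969, -0.2479, 0.0815]
ee_rot: [-2.057, -2.37, 0.001]
force: [0.0, 0.7, -1.3]
gripper_width: 0.0853
gripper_force: 0.0
t: 5.0
tool_pos: [0.6064, -0.2478, 0.0845]
ee_rot: [2.059, 2.371, 0.001]
force: [0.5, -0.2, 0.8]
gripper_width: 0.0854
gripper_force: 0.0
t 5.0 tcp [ 0.6064 -0.2478  0.0845] y-yaw 8.04 z [ 0.001 -0.    -1.   ] F [ 0.5 -0.2  0.8] w 0.0854 gf 0.0
tool shift [-0.     -0.0014  0.0015]
switch 0.96 486 30 [ 0.7374 -0.1156  0.    ]
switch 0.62 264 198 [ 0.6113 -0.2478  0.    ]
squeeze_point 0.69 252 267 [ 0.6042 -0.2475  0.105 ]
top 8176 [ 0.6079 -0.2425  0.1342] ((606.463134765625, -245.5498504638672), (130.7770538330078, 28.43720817565918), 7.8331828117370605)
green 1738 [ 0.5737 -0.25    0.1116] ((571.5137939453125, -252.8060760498047), (16.124725341796875, 21.560993194580078), 7.39524507522583)
```

View pics/w3.png

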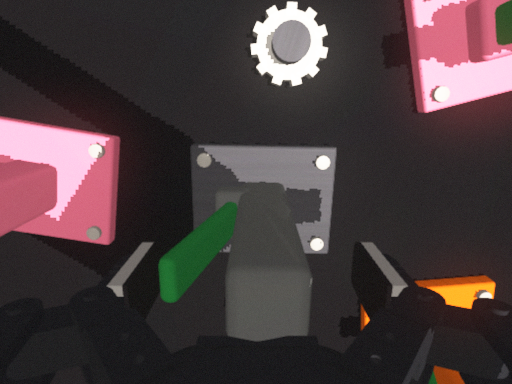

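The pads straddle the green trigger (170,275) and the grey grip (268,270), both clear. I'm squeezing now.

```bash
python3 -m creep '[{"dx":0,"dy":-0.001,"dz":0,"spin":0},{"dx":0,"dy":0,"dz":0,"spin":0},{"dx":0,"dy":0,"dz":0,"spin":0}]' 0 25
python3 -m creep '[{"dx":0,"dy":0,"dz":0,"spin":0},{"dx":0,"dy":0,"dz":0,"spin":0},{"dx":0,"dy":0,"dz":0,"spin":0}]'
```

```text
t: 5.4
tool_pos: [0.6032, -0.2485, 0.084]
ee_rot: [-2.061, -2.37, 0.002]
force: [-6.1, -1.2, 3.6]
gripper_width: 0.0516
gripper_force: 3.0
t: 5.65
tool_pos: [0.6051, -0.2482, 0.0845]
ee_rot: [2.06, 2.369, 0.002]
force: [2.1, 1.2, 4.0]
gripper_width: 0.0398
gripper_force: 31.3
```

```bash
python3 -m creep '[{"dx":0,"dy":0,"dz":0,"spin":0},{"dx":0,"dy":0,"dz":0,"spin":0},{"dx":0,"dy":0,"dz":0,"spin":0},{"dx":0,"dy":0,"dz":0,"spin":0},{"dx":0,"dy":0,"dz":0,"spin":0}]'
python3 -m creep '[{"dx":0,"dy":0,"dz":0,"spin":0},{"dx":0,"dy":0,"dz":0,"spin":0},{"dx":0,"dy":0,"dz":0,"spin":0},{"dx":0,"dy":0,"dz":0,"spin":0},{"dx":0,"dy":0,"dz":0,"spin":0}]' 100
python3 -m creep '[{"dx":0,"dy":0,"dz":0,"spin":0},{"dx":0,"dy":0,"dz":0,"spin":0},{"dx":0,"dy":0,"dz":0,"spin":0},{"dx":0,"dy":-0.003,"dz":0,"spin":0},{"dx":0,"dy":-0.003,"dz":0,"spin":0}]'
python3 look.py pics/w4.png
```

```text
t: 6.07
tool_pos: [0.6052, -0.2482, 0.0845]
ee_rot: [2.06, 2.369, 0.002]
force: [2.8, 1.1, 6.0]
gripper_width: 0.0399
gripper_force: 31.5
t: 6.48
tool_pos: [0.6043, -0.248, 0.0833]
ee_rot: [2.061, 2.37, 0.001]
force: [1.4, 0.4, -0.6]
gripper_width: 0.085
gripper_force: 0.0
t: 6.9
tool_pos: [0.5979, -0.2488, 0.0833]
ee_rot: [2.061, 2.371, 0.0]
force: [0.1, -0.6, 0.8]
gripper_width: 0.0853
gripper_force: 0.0
switch 0.91 503 30 [ 0.7389 -0.1156  0.    ]
switch 0.9 59 179 [ 0.4531 -0.2554  0.    ]
squeeze_point 0.69 271 267 [ 0.6036 -0.2469  0.105 ]
top 8160 [ 0.607  -0.2423  0.1341] ((603.935791015625, -246.48867797851562), (125.3511734008789, 30.846023559570312), 3.7094273567199707)
green 1667 [ 0.5737 -0.2498  0.112 ] ((609.7626953125, -246.66751098632812), (85.7681884765625, 19.9666690826416), 7.864649772644043)
```

The trigger has sprung back to its rest position: the green centroid is at 0.5737, as before. I'm retreating and moving over the bar.

```bash
python3 -m creep '[{"dx":0,"dy":0,"dz":-0.03,"spin":0},{"dx":0,"dy":0,"dz":-0.03,"spin":0},{"dx":0,"dy":0,"dz":-0.03,"spin":0},{"dx":0,"dy":0,"dz":-0.04,"spin":0},{"dx":0,"dy":0,"dz":-0.04,"spin":0}]'
python3 -m creep '[{"dx":0.038,"dy":-0.004,"dz":0,"spin":0},{"dx":0.038,"dy":-0.004,"dz":0,"spin":0},{"dx":0.038,"dy":-0.004,"dz":0,"spin":0},{"dx":0.038,"dy":-0.004,"dz":0,"spin":0},{"dx":0.038,"dy":-0.004,"dz":0,"spin":0}]' >/dev/null
python3 -m creep '[{"dx":0.038,"dy":-0.004,"dz":0,"spin":0},{"dx":0.038,"dy":-0.004,"dz":0,"spin":0},{"dx":0.038,"dy":-0.004,"dz":0,"spin":0},{"dx":0.038,"dy":-0.004,"dz":0,"spin":-2.2},{"dx":0,"dy":0,"dz":0,"spin":0}]' 60
cat > bar.py <<'E'
from h import *
import sys
f=cams.grab_frame("wrist");cv2.imwrite(sys.argv[1],f["image"][...,::-1])
for n,z in [("guard_bar",.125)]:
    for r in finder.pinpoint(n,"wrist")[:2]:
        u,v=r["position"][0]*512,r["position"][1]*384
        print(n,round(r["conf"],2),round(u),round(v),onplane(f,u,v,z).round(4))
im=f["image"];P=np.zeros(im.shape);d=f["depth"];v,u=np.nonzero(d>0);P[v,u]=pts(f)
hsv=cv2.cvtColor(im,cv2.COLOR_RGB2HSV)
red=((hsv[...,0]<6)|(hsv[...,0]>174))&(hsv[...,1]>150)&(P[...,2]>.1)&(np.hypot(P[...,0]-.5,P[...,1]-.19)<.14)
Q=P[red]
if len(Q): print("bar",len(Q),Q.mean(0).round(4),Q[:,2].max().round(4),cv2.minAreaRect(Q[:,:2].astype(np.float32)*1000))
E
python3 bar.py pics/b1.png; python3 w.py .4885 .189 .113
```

```text
t: 7.47
tool_pos: [0.5973, -0.2485, 0.2541]
ee_rot: [-2.06, -2.369, 0.001]
force: [0.3, -1.2, -0.3]
gripper_width: 0.0852
gripper_force: 0.0
t: 8.3
tool_pos: [0.513, 0.0906, 0.2536]
ee_rot: [-2.005, -2.416, -0.003]
force: [-0.9, 0.2, 0.5]
gripper_width: 0.051
gripper_force: 0.0
guard_bar 0.81 249 59 [0.488  0.1886 0.125 ]
bar 2298 [0.4887 0.1813 0.1297] 0.133 ((489.0259094238281, 179.36599731445312), (13.343482971191406, 101.51939392089844), 10.104243278503418)
t 8.4 tcp [0.5145 0.0861 0.2536] y-yaw 10.37 z [ 0.001 -0.    -1.   ] F [ 0.   0.2 -0.2] w 0.0511 gf 0.0
tool shift [ 0.1059 -0.0071  0.1405]
```

View pics/b1.png

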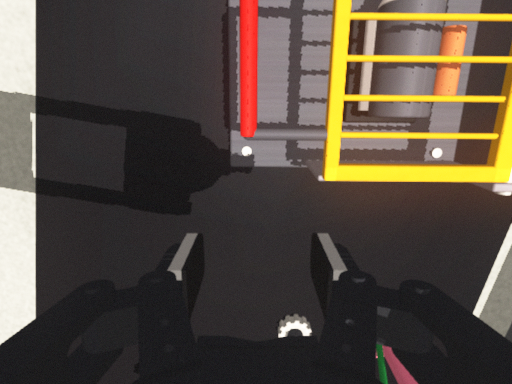

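The wrist view shows the red bar along column 248 (end at row 135), the yellow frame from column 325 rightwards, and open space between. The pinpoint result (0.488, 0.189) agrees with the earlier measurement.

```bash
python3 -m creep '[{"dx":0.036,"dy":-0.0025,"dz":0,"spin":0},{"dx":0.036,"dy":-0.0025,"dz":0,"spin":0},{"dx":0.034,"dy":-0.0025,"dz":0,"spin":0},{"dx":0,"dy":0,"dz":0.03,"spin":0},{"dx":0,"dy":0,"dz":0.03,"spin":0}]'
python3 -m creep '[{"dx":0,"dy":0,"dz":0.025,"spin":0},{"dx":0,"dy":0,"dz":0.025,"spin":0},{"dx":0,"dy":0,"dz":0.02,"spin":0},{"dx":0,"dy":0,"dz":0.01,"spin":0},{"dx":0,"dy":0,"dz":0,"spin":0}]'
python3 bar.py pics/b2.png; python3 w.py .488 .189 .113
```

```text
t: 8.82
tool_pos: [0.4907, 0.1886, 0.195]
ee_rot: [2.011, 2.408, 0.007]
force: [0.6, 0.1, -1.1]
gripper_width: 0.051
gripper_force: 0.0
t: 9.23
tool_pos: [0.4873, 0.1861, 0.1106]
ee_rot: [-2.016, -2.406, 0.007]
force: [-0.6, 0.5, -0.2]
gripper_width: 0.0513
gripper_force: 0.0
guard_bar 0.6 258 252 [0.4868 0.1907 0.125 ]
bar 7279 [0.4843 0.2049 0.1297] 0.1853 ((485.5908203125, 198.32266235351562), (13.78566837310791, 107.38027954101562), 10.178956985473633)
t 9.33 tcp [0.4895 0.1871 0.1139] y-yaw 10.12 z [ 0. -0. -1.] F [0.5 1.  0.2] w 0.0513 gf 0.0
tool shift [ 0.0021 -0.0011  0.0009]
```

View pics/b2.png

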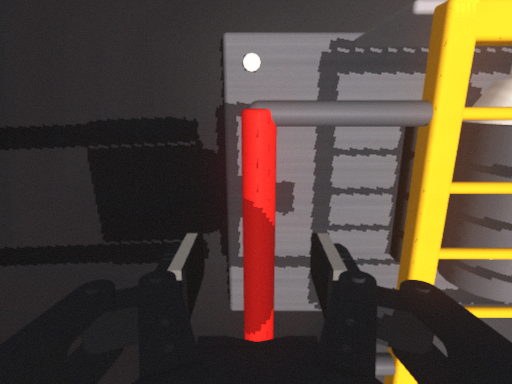

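The bar at column 258 lies midway between the pads (columns 190 and 325), clear of the arms and the frame. I'm gripping it.

```bash
python3 -m creep '[{"dx":0,"dy":-0.001,"dz":0,"spin":0},{"dx":0,"dy":0,"dz":0,"spin":0},{"dx":0,"dy":0,"dz":0,"spin":0},{"dx":0,"dy":0,"dz":0,"spin":0},{"dx":0,"dy":0,"dz":0,"spin":0}]' 0 50
python3 -m creep '[{"dx":0,"dy":0,"dz":0,"spin":0},{"dx":0,"dy":0,"dz":0,"spin":0},{"dx":0,"dy":0,"dz":0,"spin":0},{"dx":0,"dy":0,"dz":0,"spin":0}]'
python3 w.py
python3 - <<'E'
import numpy as np
q=np.radians(np.linspace(0,49,11));y=225*(1-np.cos(q));z=225*np.sin(q)
print(np.diff(y).round(1),np.diff(z).round(1),y[-1],z[-1])
E
```

```text
t: 9.75
tool_pos: [0.4879, 0.1876, 0.1142]
ee_rot: [2.015, 2.41, 0.001]
force: [-3.1, -1.3, 5.2]
gripper_width: 0.0121
gripper_force: 48.8
t: 10.08
tool_pos: [0.4879, 0.1876, 0.114]
ee_rot: [2.015, 2.41, 0.0]
force: [-2.2, -1.1, 5.9]
gripper_width: 0.012
gripper_force: 48.9
t 10.08 tcp [0.4879 0.1876 0.114 ] y-yaw 10.21 z [ 0.001 -0.    -1.   ] F [-2.2 -1.1  5.9] w 0.012 gf 48.9
[ 0.8  2.5  4.1  5.7  7.2  8.7 10.2 11.5 12.8 14. ] [19.2 19.1 18.8 18.4 17.8 17.1 16.3 15.4 14.4 13.2] 77.38671847713586 169.8096555501237
```

```bash
python3 -m creep '[{"dx":0,"dy":0.0008,"dz":-0.0192,"spin":0},{"dx":0,"dy":0.0025,"dz":-0.0191,"spin":0},{"dx":0,"dy":0.0041,"dz":-0.0188,"spin":0},{"dx":0,"dy":0.0057,"dz":-0.0184,"spin":0},{"dx":0,"dy":0.0072,"dz":-0.0178,"spin":0}]'
python3 -m creep '[{"dx":0,"dy":0,"dz":0,"spin":0},{"dx":0,"dy":0,"dz":0,"spin":0}]'; python3 w.py
```

```text
t: 10.5
tool_pos: [0.5052, 0.1908, 0.2056]
ee_rot: [-2.012, -2.407, 0.008]
force: [-4.7, -1.5, -4.1]
gripper_width: 0.0117
gripper_force: 48.7
t: 10.67
tool_pos: [0.5056, 0.1908, 0.2064]
ee_rot: [-2.013, -2.408, 0.007]
force: [-8.8, -3.3, 0.4]
gripper_width: 0.0119
gripper_force: 49.1
t 10.67 tcp [0.5056 0.1908 0.2064] y-yaw 10.21 z [-0.005 -0.001 -1.   ] F [-8.8 -3.3  0.4] w 0.0119 gf 49.1
```

```bash
python3 -m creep '[{"dx":0,"dy":0.0087,"dz":-0.0171,"spin":0},{"dx":0,"dy":0.0102,"dz":-0.0163,"spin":0},{"dx":0,"dy":0.0115,"dz":-0.0154,"spin":0},{"dx":0,"dy":0.0128,"dz":-0.0144,"spin":0},{"dx":0,"dy":0.0140,"dz":-0.0132,"spin":0}]'
python3 -m creep '[{"dx":0,"dy":0,"dz":0,"spin":0},{"dx":0,"dy":0,"dz":0,"spin":0},{"dx":0,"dy":0,"dz":0,"spin":0}]'; python3 w.py
python3 - <<'E'
from h import *
o=arm.observe();p=np.array(o["tool_pos"]);dz=p[2]-.114;dh=np.hypot(*(p[:2]-[.4879,.1876]))
print("q from height",np.degrees(np.arcsin(dz/.225)),"from adv",np.degrees(np.arccos(1-dh/.225)))
tiles=[]
for c,(x0,y0) in [("scene",(230,90)),("top",(150,120))]:
    f=cams.grab_frame(c); im=f["image"]
    tiles.append(cv2.resize(im[y0:y0+120,x0:x0+140,::-1],(400,343),interpolation=cv2.INTER_CUBIC))
    P=np.zeros(im.shape);d=f["depth"];v,u=np.nonzero(d>0);P[v,u]=pts(f)
    hsv=cv2.cvtColor(im,cv2.COLOR_RGB2HSV)
    yel=(hsv[...,0]>18)&(hsv[...,0]<34)&(hsv[...,1]>140)&(np.hypot(P[...,0]-.64,P[...,1]-.21)<.16)&(P[...,2]>.1)
    Q=P[yel];h=(Q[:,:2]-[.7097,.2275])@[np.cos(.178),np.sin(.178)]
    print(c,len(Q),"slope deg",np.degrees(np.arctan(np.polyfit(h,Q[:,2],1)[0])))
cv2.imwrite("pics/fin.png",cv2.hconcat(tiles))
E
```

```text
t: 11.08
tool_pos: [0.5581, 0.2002, 0.2846]
ee_rot: [-2.009, -2.404, 0.02]
force: [-28.1, -8.5, 23.1]
gripper_width: 0.0116
gripper_force: 49.5
t: 11.33
tool_pos: [0.5596, 0.2005, 0.2863]
ee_rot: [-2.011, -2.407, 0.012]
force: [-26.9, -7.8, 23.0]
gripper_width: 0.0116
gripper_force: 51.4
t 11.33 tcp [0.5596 0.2005 0.2863] y-yaw 10.23 z [-0.009 -0.003 -1.   ] F [-26.9  -7.8  23. ] w 0.0116 gf 51.4
q from height 49.963938777434116 from adv 47.46187771595599
scene 1238 slope deg -46.74005003688861
top 238 slope deg -50.294436130593446
```

View pics/fin.png

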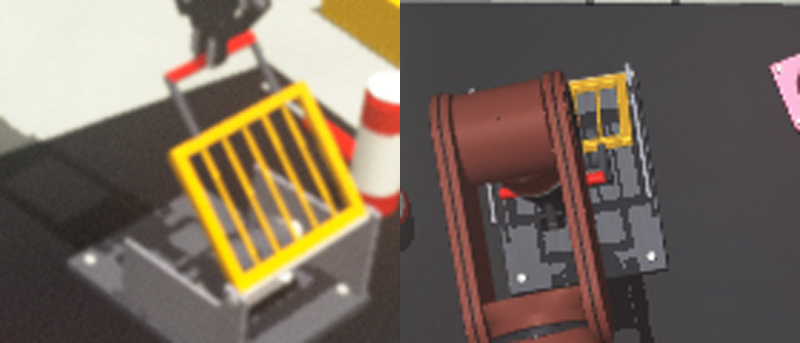

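The scene view shows the guard lifted by the bar at about 48–50°. There is a radial push of about 36 N from the hinge side, so I'll ease the tool outward a few millimetres.

```bash
python3 -m creep '[{"dx":0,"dy":-0.0015,"dz":-0.0012,"spin":0},{"dx":0,"dy":-0.0015,"dz":-0.0012,"spin":0},{"dx":0,"dy":0,"dz":0,"spin":0},{"dx":0,"dy":0,"dz":0,"spin":0}]'
```

```text
t: 11.77
tool_pos: [0.5585, 0.2003, 0.2855]
ee_rot: [-2.013, -2.408, 0.008]
force: [-11.3, -3.8, 6.8]
gripper_width: 0.0114
gripper_force: 49.7
```

```bash
python3 -m creep '[{"dx":0,"dy":-0.001,"dz":-0.0005,"spin":0},{"dx":0,"dy":0,"dz":0,"spin":0},{"dx":0,"dy":0,"dz":0,"spin":0},{"dx":0,"dy":0,"dz":0,"spin":0},{"dx":0,"dy":0,"dz":0,"spin":0}]'
python3 -m creep '[{"dx":0,"dy":0,"dz":0,"spin":0},{"dx":0,"dy":0,"dz":0,"spin":0},{"dx":0,"dy":0,"dz":0,"spin":0},{"dx":0,"dy":0,"dz":0,"spin":0},{"dx":0,"dy":0,"dz":0,"spin":0}]'
python3 - <<'E'
from h import *
f=cams.grab_frame("scene");im=f["image"]
P=np.zeros(im.shape);d=f["depth"];v,u=np.nonzero(d>0);P[v,u]=pts(f)
hsv=cv2.cvtColor(im,cv2.COLOR_RGB2HSV);n=np.hypot(P[...,0]-.62,P[...,1]-.21)<.17
yel=(hsv[...,0]>18)&(hsv[...,0]<34)&(hsv[...,1]>140)&n&(P[...,2]>.1)
red=((hsv[...,0]<6)|(hsv[...,0]>174))&(hsv[...,1]>150)&n&(P[...,2]>.2)
Q=P[yel];c=np.median(Q,0)
for _ in range(3):
    w=np.linalg.svd(Q-Q.mean(0),full_matrices=False)[2][2];r=abs((Q-Q.mean(0))@w);Q=Q[r<2*r.std()+.002]
print("plane tilt",np.degrees(np.arccos(abs(w[2]))),"bar",P[red].mean(0).round(4),"q by bar z",np.degrees(np.arcsin((P[red][:,2].mean()-.003-.125)/.225)))
E
```

```text
t: 12.18
tool_pos: [0.5581, 0.2002, 0.2852]
ee_rot: [-2.013, -2.408, 0.007]
force: [-8.0, -3.4, 2.9]
gripper_width: 0.0116
gripper_force: 49.3
t: 12.6
tool_pos: [0.5581, 0.2002, 0.2852]
ee_rot: [-2.013, -2.408, 0.007]
force: [-7.6, -2.9, 3.1]
gripper_width: 0.0114
gripper_force: 49.3
plane tilt 47.03839747220092 bar [0.5843 0.19   0.5024] q by bar z nan<stdin>:10: RuntimeWarning: invalid value encountered in arcsin
```

The arm is steady. The guard angle reads 47–49.5° by several measures, inside the 44–56° band, and the forces are low.

```bash
python3 -c "
from cell import arm; print(arm.sign_off())"
```

```text
the job is handed in; nothing more can be done
None
```

The job is handed in: I squeezed the grey switch's trigger fully for about half a second and it sprang back, and the arm now holds the guard open by its bar at about 48° (measured 47–49.5°).

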